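Count three spacer discs into the kit tray

ROBOT

A 6-joint arm with a two-finger parallel gripper is mounted at the origin on the work surface. World frame = base frame: x ahead of the robot, y to its left, z up, the work surface at z = 0. Lengths are in m, angles in rad, forces in N, time in s.
With the tool pointing down it reaches from about 0.3 to 0.825 m from the base axis. Payload 5.4 kg.
Tool frame: the origin (TCP) lies at the centre of the arm's flange, where the gripper is bolted on; the fingertips stand 190 mm ahead of it and the grasp point (between the pads) lies 171 mm ahead of it; z points along the fingers, y is the line along which they close (so a half turn about z gives the same grasp; the last joint's range is limited). The gripper opens to 92 mm and grips with 3 to 60 N. Pads are 20 mm wide; open, the fingers measure 128 mm over their backs; the gripper's body (75 mm by 189 mm) begins 69 mm behind the grasp point.
Start: joints at [-1.542, 0.158, 1.597, -0, 1.386, -0.21], TCP at [0.136, -0.559, 0.405] pointing down, gripper open.
Joint ranges: [-2.91, 2.91], [-0.94, 2.29], [0.18, 2.7], [-1.29, 4.43], [0.17, 2.64], [-3, 3]. Speed limits (rad/s): [2.57, 2.57, 3.14, 3.14, 3.14, 3.14].

INTERFACE

Orientations are given as a rotation vector (axis times angle).
In Python, from rig import movep, line_to, move_j, gripper_to, pause, solve_ik, read_camera, PlanningError, sign_off, spot_in, get_t, get_joint_pos, get_joint_vel, get_effort, get_position, get_tool_rot, get_ft_force, get_torque, get_finger_gap, get_gripper_force gives the robot as it stands. Calls block until the motion is done:
- movep(position, orientation): joint-space move of the TCP to a pose.
- line_to(position, orientation=None, speed=0.15): straight line of the TCP; orientation=None keeps the orientation; speed is the mean speed in m/s.
- move_j(angles): joint-space move.
- gripper_to(opening, f_grip=None): finger opening in m; f_grip is the grip in N (None keeps the last); returns when the fingers have stopped.
- pause(seconds).
- solve_ik(position, orientation): joint angles nearest the present ones, or None.
- read_camera(name): name is "scene" or "top" or "wrist"; returns a dict with "pixels" (400x640x3 uint8, blue, green, red), "fx", "fy", "cx", "cy" (pixels), "R" (3x3) and "t" (3): a world point X has camera coordinates R X + t. Camera axes: x right, y down, z forward; pixel columns grow to the right and rows downward; lengths in m; the calibration is good to about 2 mm. The wrist camera is an equidistant fisheye: a pixel r from the principal point sees the ray r / f radians off the axis. A picture is of the moment at which its call begins. There is no depth.
A pose or a line that the arm cannot do raises PlanningError and nothing moves.
- sign_off(): hands the job in; it is judged then, once.
Trained networks look in a picture, given as the dict that the camera call returned (one of the last four; its "shot" number tells which), for a name from the list of things; names that differ only in an ending like _2 or _b are one class to them, and where a whole thing is asked for, a point or a joint stands for the part that bears it (a point fixed in the world has none). Each returns a list of dicts, best first, with "score" (0 to 1); they miss things now and then, are a little off and sometimes report something else, mostly with a low value. They report only what shows in the picture. A call takes as long as a camera call.
- spot_in(picture, target): "extent" ([left, top, right, bottom] in pixels, round what is visible of it).
Readings, each from a call of its own:
- get_t(): time.
- get_joint_pos(): joint angles.
- get_joint_vel(): joint speeds.
- get_effort(): joint torques, N m.
- get_position(): TCP position.
- get_tool_rot(): TCP orientation.
- get_ft_force(): force on the tool from outside, world axes, zero at the start.
- get_torque(): the same for the moment, N m.
- get_finger_gap(): finger opening in m.
- get_gripper_force(): force on a finger pad.
Only numpy, scipy, OpenCV 4.12 (cv2) and the standard library are available. Lean on these libraries where they do the work, as an engineer would, in place of code of your own. Each camera call takes 0.05 s, during which the arm holds its last target. There are 200 camera calls.

TASK

Swing the feeder's retainer lever up and right back, then count exactly three discs off the top of the leaning stack into the grey tray, one by one or several at a time, and lay them in it flat, side by side or stacked, without dropping them. Then bring the lever down again until its ball rests on the discs that remain in the feeder; leave the other things on the bench alone.

Things in the scene. Friction and masses are not known exactly. Their poses are not given: they have to be found in the camera images.
- feeder: Fixed feeder for a stack of discs. Origin on the table under the seat; x horizontal to the open side, y sideways, z up. Steel foot 150 x 180 x 10 mm. The cradle leans 30 degrees: the stack's axis, going up, is (-0.5, 0, 0.866) in this frame. The discs lie square to that axis on a flat seat, against two 8 mm rails on the lower (-x) side, 56 mm long from the seat.
- feeder_seat (a point): Centre of the seat face on which the lowest disc lies: feeder frame (0, 0, 50) mm. The stack starts here and rises 8 mm per disc along the leaning axis; six discs make 48 mm.
- feeder_light (a point): Middle of the underside of the feeder's slim aluminium light bar, 12 x 172 x 14 mm, along the feeder's y, at feeder (-8, 0, 210) mm, held by 10 mm arms from two 10 mm posts on its far side, at x = 55 and y = -80 and 80 mm. It bars the way straight down onto the stack.
- lever (a joint): Retainer lever, a small steel arm on a stiff hinge; it stays where left. At 0 the arm is square to the stack's axis and its black ball (16 mm) hangs 1 mm above a full stack of six. Grows as the arm swings up and back towards the feeder's -x, to a stop at 1.75; negative below the full stack, about -0.55 with the ball on a stack of three, least -0.9.
- lever_handle (a point): Middle of the lever's handle, a black bar 12 mm thick, 30 mm long, along the feeder's y. From the hinge it lies 58 mm along the arm and 22 mm square to it on the upper side (at lever 0: 58 mm along (0.866, 0, 0.5) plus 22 mm along (-0.5, 0, 0.866), feeder frame).
- lever_hinge (a point): Point on the lever's hinge axis, which runs along the feeder's y. From the seat centre 48 mm along (-0.866, 0, -0.5) plus 57 mm along (-0.5, 0, 0.866), feeder frame. The ball's centre lies 48 mm from it along the arm.
- tray: Fixed grey kit tray, empty at the start, open on top, 170 (x) x 130 (y) x 20 mm high outside, walls and floor 4 mm. Origin: centre of its underside.
- disc_1: Plain aluminium spacer disc, 40 mm across, 8 mm thick, 30 g, the top disc of the stack at the start. Origin: its centre; z along its axis.
- disc_2: Plain aluminium spacer disc, 40 mm across, 8 mm thick, 30 g, the second from the top at the start. Origin: its centre; z along its axis.
- disc_3: Plain aluminium spacer disc, 40 mm across, 8 mm thick, 30 g, the third from the top at the start. Origin: its centre; z along its axis.
- disc_4: Plain aluminium spacer disc, 40 mm across, 8 mm thick, 30 g, the fourth from the top at the start. Origin: its centre; z along its axis.
- disc_5: Plain aluminium spacer disc, 40 mm across, 8 mm thick, 30 g, the fifth from the top at the start. Origin: its centre; z along its axis.
- disc_6: Plain aluminium spacer disc, 40 mm across, 8 mm thick, 30 g, the lowest disc at the start. Origin: its centre; z along its axis.
- tape: Roll of red tape, 60 mm across, 20 mm high; leave alone.
- motor: Small round motor with a brass hub, 56 mm across, 44 mm high; leave alone.
- screwdriver: Screwdriver 180 mm long lying on the table; leave alone.
- glue: Jar of glue, 44 mm across, 90 mm high; leave alone.

How it is judged:
By the outcome, as a careful person would: the job done as asked, in the order asked, and still so for the second after the job is handed in, with the robot touching nothing.
It also fails if it takes over 72 s, if anything falls off the work surface, if the arm or the gripper's body presses on something with over 40 N, if the wrist force passes 120 N, or if a joint passes its speed limit or range.

## Working session

There is one attempt and no reset: what is moved stays moved. The work goes in short steps, each a Python script; the robot and the scene stay as the last script left them, time stands still between calls to the robot, and variables do not carry over. Pictures are saved under pics/ and viewed, at most 10 in all, crops included, and the job is handed in when it is done.

```bash
mkdir -p pics; ls; python3 - <<'E'
from rig import *
import cv2,numpy as np
for n in ["scene","top"]:
    p=read_camera(n); cv2.imwrite(f"pics/{n}0.png",p["pixels"])
    print(n,p["fx"],p["fy"],p["cx"],p["cy"],np.round(p["R"],4).tolist(),np.round(p["t"],4).tolist())
    for k in ["feeder","feeder_light","lever","lever_handle","tray","disc_1","tape","motor","glue","screwdriver"]:
        print(k,[(np.round(d["extent"]).tolist(),round(d["score"],2)) for d in spot_in(p,k)[:2]])
print(get_t())
E
```

```text
pics
scene 383.73572908685077 383.73572908685077 318.1801498001259 195.92915580345922 [[0.2863, 0.958, 0.0185], [0.6414, -0.1773, -0.7464], [-0.7118, 0.2255, -0.6652]] [-0.1697, -0.2519, 1.5632]
feeder [([326.0, 155.0, 402.0, 236.0], 0.76)]
feeder_light [([317.0, 264.0, 340.0, 288.0], 0.6), ([327.0, 153.0, 404.0, 237.0], 0.58)]
lever [([228.0, 216.0, 283.0, 272.0], 0.46), ([354.0, 174.0, 362.0, 189.0], 0.42)]
lever_handle [([354.0, 179.0, 366.0, 188.0], 0.51)]
tray [([224.0, 216.0, 285.0, 272.0], 0.59)]
disc_1 [([228.0, 219.0, 283.0, 272.0], 0.74)]
tape [([297.0, 196.0, 314.0, 213.0], 0.52)]
motor [([316.0, 261.0, 339.0, 285.0], 0.69)]
glue [([159.0, 224.0, 182.0, 258.0], 0.59)]
screwdriver [([432.0, 186.0, 456.0, 222.0], 0.5)]
top 468.1857451199759 468.1857451199759 323.4882324875418 200.85720120540225 [[0.0117, -0.9998, 0.0141], [-0.9874, -0.0138, -0.1575], [0.1577, -0.0121, -0.9874]] [-0.0114, 0.5713, 1.3816]
feeder [([234.0, 181.0, 304.0, 240.0], 0.67)]
feeder_light [([235.0, 179.0, 305.0, 237.0], 0.59)]
lever [([234.0, 177.0, 307.0, 238.0], 0.71)]
lever_handle [([264.0, 216.0, 274.0, 238.0], 0.43), ([360.0, 177.0, 408.0, 232.0], 0.17)]
tray [([358.0, 176.0, 407.0, 229.0], 0.68)]
disc_1 [([264.0, 208.0, 277.0, 220.0], 0.41)]
tape [([314.0, 228.0, 332.0, 251.0], 0.61)]
motor [([320.0, 145.0, 334.0, 158.0], 0.71)]
glue [([448.0, 211.0, 470.0, 225.0], 0.81)]
screwdriver [([183.0, 176.0, 194.0, 208.0], 0.85), ([266.0, 216.0, 274.0, 237.0], 0.29)]
1.1
```

```bash
python3 - <<'E'
import cv2,numpy as np
a=cv2.imread("pics/top0.png")[140:270,160:490]; b=cv2.imread("pics/scene0.png")[130:300,150:480]
a=cv2.resize(a,None,fx=2.4,fy=2.4,interpolation=cv2.INTER_CUBIC);b=cv2.resize(b[:120],None,fx=2.4,fy=2.4,interpolation=cv2.INTER_CUBIC)
cv2.imwrite("pics/c0.png",np.vstack([a,b]))
E
```

```text
(no output)
```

View pics/c0.png

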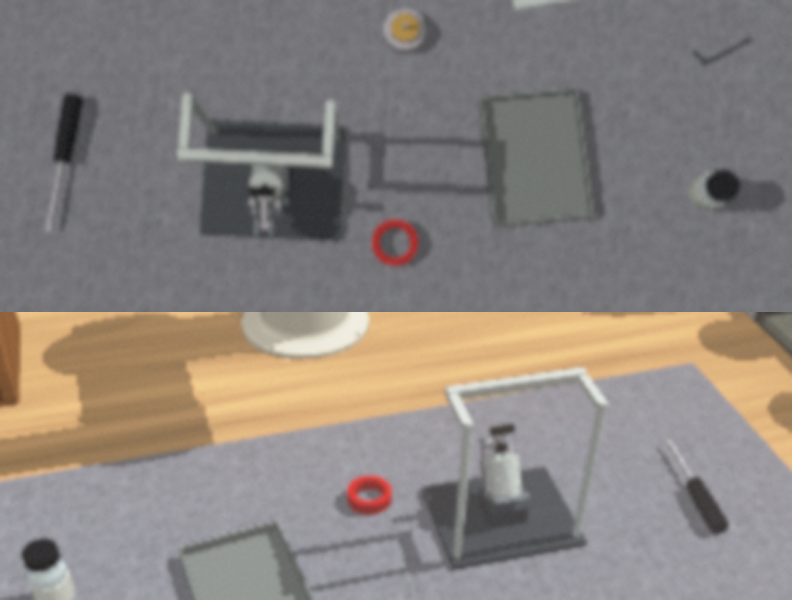

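The feeder is left of centre in the top view. Its light bar runs from about (235,205) to (298,207) and its posts are on the side away from the robot, so feeder x is roughly world +x. The lever is on the robot's side. The tray is at (361–409, 177–233). Next is a rough fit of the feeder and tray.

```bash
cat > geo.py <<'E'
import numpy as np, cv2
from scipy.optimize import least_squares
from scipy.spatial.transform import Rotation as Ro
def proj(p,X):
    X=np.atleast_2d(X); c=X@np.array(p["R"]).T+np.array(p["t"])
    if p.get("fish"):
        r=np.hypot(c[:,0],c[:,1]); s=np.arctan2(r,c[:,2])/np.maximum(r,1e-9)
        return np.c_[p["fx"]*s*c[:,0]+p["cx"],p["fy"]*s*c[:,1]+p["cy"]]
    return np.c_[p["fx"]*c[:,0]/c[:,2]+p["cx"],p["fy"]*c[:,1]/c[:,2]+p["cy"]]
def place(q,X):  # q=x,y,yaw ; X in mm body frame -> world m
    return np.atleast_2d(X)/1000@Ro.from_euler("z",q[2]).as_matrix().T+[q[0],q[1],0]
def fit(obs,q0):  # obs: list of (cam, Xmm, px)
    f=lambda q: np.concatenate([(proj(p,place(q,X))-np.atleast_2d(px)).ravel() for p,X,px in obs])
    r=least_squares(f,q0,loss="soft_l1",f_scale=2); return r.x,np.round(f(r.x).reshape(-1,2),1)
E
python3 - <<'E'
from rig import *; from geo import *
t=read_camera("top"); s=read_camera("scene")
T=lambda a:[[x/2.4+160,y/2.4+140] for x,y in a]; S=lambda a:[[x/2.4+150,(y-312)/2.4+130] for x,y in a]
q,r=fit([(t,[[-8,86,217],[-8,-86,217],[-75,90,10],[-75,-90,10]],T([(180,155),(333,160),(201,235),(341,238)])),
 (s,[[-8,-86,217],[-8,86,217],[55,-80,217],[55,80,217],[75,-90,5],[75,90,5]],S([(450,390),(584,373),(466,422),(605,402),(450,562),(584,542)]))],[.55,.1,0])
print("feeder",q,r.tolist())
q2,r=fit([(t,[[85,65,20],[85,-65,20],[-85,-65,20],[-85,65,20]],T([(483,98),(583,91),(602,216),(495,226)]))],[.55,-.1,0])
print("tray",q2,r.tolist())
E
```

```text
feeder [ 0.53343209  0.15074988 -0.02420833] [[-1.2, 1.1], [-0.4, 1.5], [-0.9, -0.8], [-0.8, 0.1], [-2.6, 1.0], [-0.9, -0.6], [-0.1, 1.2], [-2.4, 0.7], [1.0, 3.0], [1.0, 0.6]]
tray [ 0.5636533  -0.19632586  0.10510821] [[0.3, -0.3], [-0.2, -1.0], [-1.5, 0.7], [1.2, 0.5]]
```

```bash
cat >> geo.py <<'E'
HALF=np.pi/6; U=np.array([np.cos(HALF),0,.5]); V=np.array([-.5,0,np.cos(HALF)])
def uv(u,v,y=0): return np.array([0,0,50.])+u*U+v*V+np.array([0,y,0])   # feeder mm
def tool(q,u,v,lean=0,flip=1,y=0):
    """TCP pos, rotvec with the grasp point at stack coords (u,v) mm; tool axis tilted `lean` rad from -V"""
    a=-HALF-lean; z=np.array([-np.sin(a),0,-np.cos(a)]); yy=np.array([0,-flip,0.]); M=np.c_[np.cross(yy,z),yy,z]
    Rw=Ro.from_euler("z",q[2]).as_matrix()@M; g=place(q,uv(u,v,y))[0]
    return g-.171*Rw[:,2], Ro.from_matrix(Rw).as_rotvec()
def handle(a): # lever angle -> (u,v)
    return -48+58*np.cos(a)-22*np.sin(a), 57+58*np.sin(a)+22*np.cos(a)
E
python3 - <<'E'
from rig import *; from geo import *
q=[ 0.5334,0.1507,-0.0242]
for flip in (1,-1):
  for u,v in [(10,200),(10,87),(-80,118),(13,53),(0,45)]:
    j=solve_ik(*tool(q,u,v,flip=flip)); print(flip,u,v,None if j is None else np.round(j,2))
E
```

```text
1 10 200 [ 0.12 -0.53  2.28 -0.1   0.87  1.76]
1 10 87 [ 0.1  -0.2   2.25 -0.11  0.57  1.77]
1 -80 118 [ 0.14 -0.47  2.49 -0.15  0.61  1.83]
1 13 53 [ 0.09 -0.09  2.22 -0.12  0.49  1.78]
1 0 45 [ 0.1  -0.08  2.25 -0.14  0.46  1.8 ]
-1 10 200 [ 0.12 -0.53  2.28 -0.1   0.87 -1.38]
-1 10 87 [ 0.1  -0.2   2.25 -0.11  0.57 -1.37]
-1 -80 118 [ 0.14 -0.47  2.49 -0.15  0.61 -1.31]
-1 13 53 [ 0.09 -0.09  2.22 -0.12  0.49 -1.36]
-1 0 45 [ 0.1  -0.08  2.25 -0.14  0.46 -1.34]
```

```bash
python3 - <<'E'
from rig import *; from geo import *
q=[ 0.5334,0.1507,-0.0242]
movep(*tool(q,10,200,flip=-1)); print(get_t())
p=read_camera("wrist"); p["fish"]=1
print(p["fx"],p["cx"],p["cy"], -np.array(p["R"]).T@p["t"], np.array(p["R"])[2], get_position())
for k in ["feeder","lever_handle","lever","disc_1"]: print(k,[(np.round(d["extent"]).tolist(),round(d["score"],2)) for d in spot_in(p,k)[:2]])
im=p["pixels"].copy(); cv2.imwrite("pics/w1raw.png",im)
import json; json.dump({k:(np.array(p[k]).tolist()) for k in ["R","t","fx","fy","cx","cy","fish"]},open("w1.json","w"))
h=handle(0); H=uv(*h)
pts=[H+[0,15,0],H-[0,15,0],uv(0,57),uv(0,48),[-8,86,210],[-8,-86,210],[-75,90,10],[-75,-90,10],[75,90,10],[75,-90,10]]
P=proj(p,place(q,pts)); print(np.round(P).tolist())
im=cv2.resize(im,None,fx=1.25,fy=1.25,interpolation=cv2.INTER_CUBIC)
for x in P: cv2.circle(im,tuple(int(round(c*1.25)) for c in x),2,(0,0,255),-1)
cv2.imwrite("pics/w1.png",im)
E
```

```text
3.9333
309.70691628693146 317.077315304443 198.40158468552968 [0.29838559 0.15557158 0.32051129] [ 0.72414036 -0.01712571 -0.68943995] [0.35693019 0.15461672 0.37639836]
feeder [([223.0, 92.0, 410.0, 315.0], 0.83)]
lever_handle [([297.0, 128.0, 336.0, 205.0], 0.66)]
lever [([298.0, 128.0, 336.0, 207.0], 0.91), ([225.0, 93.0, 409.0, 316.0], 0.41)]
disc_1 [([297.0, 167.0, 336.0, 194.0], 0.63), ([222.0, 93.0, 410.0, 312.0], 0.61)]
[[334.0, 196.0], [301.0, 196.0], [318.0, 180.0], [318.0, 178.0], [421.0, 290.0], [215.0, 290.0], [397.0, 97.0], [238.0, 97.0], [380.0, 191.0], [255.0, 191.0]]
```

View pics/w1.png

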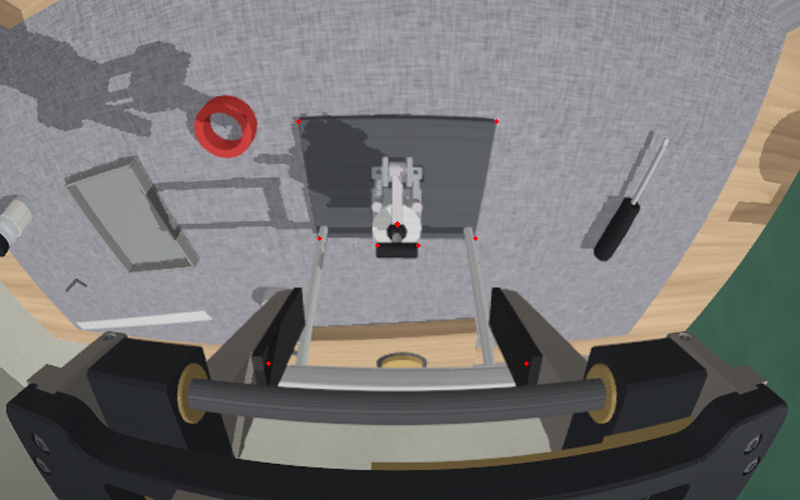

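Wrist view: the handle is centred near (317.6,201) raw, about 4 px below the prediction. The foot's edges nearly agree. I'll zoom in once to refine.

```bash
python3 - <<'E'
import cv2
im=cv2.imread("pics/w1raw.png")[85:235,225:410]
cv2.imwrite("pics/w1c.png",cv2.resize(im,None,fx=4,fy=4,interpolation=cv2.INTER_CUBIC))
E
```

```text
(no output)
```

View pics/w1c.png

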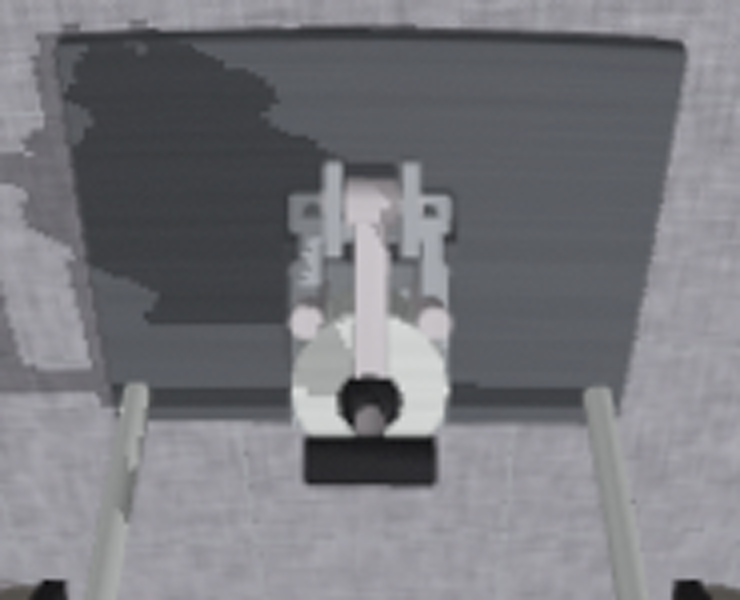

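```bash
python3 - <<'E'
from geo import *; import json
p=json.load(open("w1.json"))
c=lambda a:[[x/4+225-.4,y/4+85-.4] for x,y in a]
foot=(p,[[-75,90,10],[-75,-90,10]],c([(685,45),(57,42)])); far=(p,[[75,90,10],[75,-90,10]],c([(618,418),(110,419)]))
post=(p,[[55,80,10],[55,-80,10]],c([(597,392),(135,390)])); H=uv(*handle(0))
lev=(p,[H+[0,15,0],H-[0,15,0],uv(0,57)],c([(437,461),(304,461),(370,402)])); disc=(p,[uv(0,48,20),uv(0,48,-20)],c([(448,383),(292,383)]))
rail=(p,[uv(-18,56,17),uv(-18,56,-17)],c([(435,322),(306,322)]))
q0=[.5334,.1507,-.024]
for n,o in dict(footpost=[foot,far,post],lever=[lev],all=[foot,far,post,lev,disc]).items():
    q,r=fit(o,q0); print(n,np.round(q,4),r.tolist())
    for m,x in dict(lev=lev,disc=disc,rail=rail).items(): print("  ",m,np.round(proj(p,place(q,x[1]))-x[2],1).tolist())
E
```

```text
footpost [ 0.5322  0.1493 -0.0333] [[0.7, 1.0], [-1.6, 0.5], [-0.3, 1.3], [1.1, 0.3], [0.0, -2.4], [-0.0, -2.7]]
   lev [[-0.9, -4.4], [-0.4, -4.6], [-0.5, -5.8]]
   disc [[-0.1, -2.9], [-1.0, -3.1]]
   rail [[1.0, -4.0], [-2.0, -4.3]]
lever [ 0.5387  0.15   -0.0248] [[-0.5, 0.4], [0.5, 0.4], [0.1, -0.9]]
   lev [[-0.5, 0.4], [0.5, 0.4], [0.1, -0.9]]
   disc [[0.2, 1.7], [-0.1, 1.7]]
   rail [[1.2, 1.0], [-1.3, 1.0]]
all [ 0.5359  0.1496 -0.0372] [[0.8, 4.1], [-0.7, 3.0], [-0.7, 3.3], [1.5, 1.9], [-0.2, -0.3], [0.4, -0.9], [-0.5, -1.6], [0.2, -1.9], [-0.0, -3.0], [0.2, -0.1], [-0.4, -0.5]]
   lev [[-0.5, -1.6], [0.2, -1.9], [-0.0, -3.0]]
   disc [[0.2, -0.1], [-0.4, -0.5]]
   rail [[1.4, -1.1], [-1.3, -1.4]]
```

```bash
cat >> geo.py <<'E'
Q=[0.5372,0.1498,-0.030]
E
python3 - <<'E'
from rig import *; from geo import *
F=-1
gripper_to(.06); h=handle(0)
line_to(*tool(Q,h[0],h[1]+8,flip=F),speed=.12)
print("in",get_t(),get_ft_force())
gripper_to(.02,15); print(get_finger_gap(),get_gripper_force(),get_ft_force())
for a in np.linspace(0,1.76,9)[1:]:
    h=handle(a); line_to(*tool(Q,h[0],h[1]+8,flip=F),speed=.1); print(round(a,2),np.round(get_ft_force(),1),round(get_finger_gap(),4))
print(get_t())
p=read_camera("wrist"); im=p["pixels"]; cv2.imwrite("pics/w2.png",im)
E
```

```text
in 5.925 [ 0.1543859  -0.15799179 -0.16532066]
0.029746287201399286 14.999982565641403 [-0.26303338  0.59740149  0.56316047]
0.22 [-0.8  0.5 -1.6] 0.0296
0.44 [-0.4  2.8 -4.7] 0.0294
0.66 [ 0.2  3.8 -7.7] 0.0298
0.88 [ 2.5  5.6 -9.8] 0.0297
1.1 [ 4.4  5.5 -7.8] 0.0299
1.32 [ 3.3  5.4 -5.2] 0.0297
1.54 [ 2.6  5.  -2.3] 0.0295
1.76 [ 4.5  5.2 -2.3] 0.0298
8.75
```

View pics/w2.png

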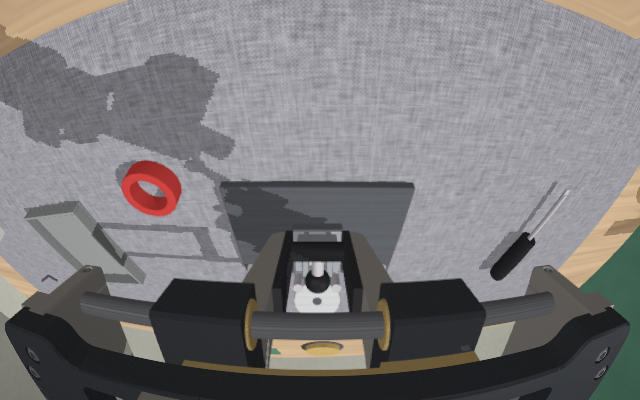

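The handle at (318,245) is between the fingers and has swung fully back. The ball at (318,280) is clear of the stack. Next I release, go above the stack and look.

```bash
python3 - <<'E'
from rig import *; from geo import *; import json
F=-1
gripper_to(.065); h=handle(1.76)
line_to(*tool(Q,h[0],200,flip=F),speed=.25)
line_to(*tool(Q,0,130,flip=F),speed=.25)
p=read_camera("wrist"); p["fish"]=1; print(get_t(),get_ft_force())
json.dump({k:(np.array(p[k]).tolist()) for k in ["R","t","fx","fy","cx","cy","fish"]},open("w3.json","w"))
im=p["pixels"]; cv2.imwrite("pics/w3raw.png",im)
b=proj(p,place(Q,uv(0,48)))[0]; x0,y0=int(b[0]-90),int(b[1]-70); print(b,x0,y0)
for k in ["disc_1","lever"]: print(k,[(np.round(d["extent"]).tolist(),round(d["score"],2)) for d in spot_in(p,k)[:2]])
k=4; im=cv2.resize(im[y0:y0+140,x0:x0+180],None,fx=k,fy=k,interpolation=cv2.INTER_CUBIC)
th=np.linspace(0,2*np.pi,60)
for v in (48,24):
  P=proj(p,place(Q,[uv(20*np.cos(t),v,20*np.sin(t)) for t in th]))
  for x in P: cv2.circle(im,(int((x[0]-x0+.5)*k),int((x[1]-y0+.5)*k)),1,(0,0,255),-1)
cv2.imwrite("pics/w3.png",im)
E
```

```text
10.5917 [ 0.02453749  0.02585722 -0.92115418]
[317.89035663 214.32553309] 227 144
disc_1 [([294.0, 184.0, 342.0, 241.0], 0.97), ([309.0, 184.0, 327.0, 187.0], 0.62)]
lever [([292.0, 103.0, 349.0, 170.0], 0.74), ([220.0, 97.0, 415.0, 373.0], 0.2)]
```

View pics/w3.png

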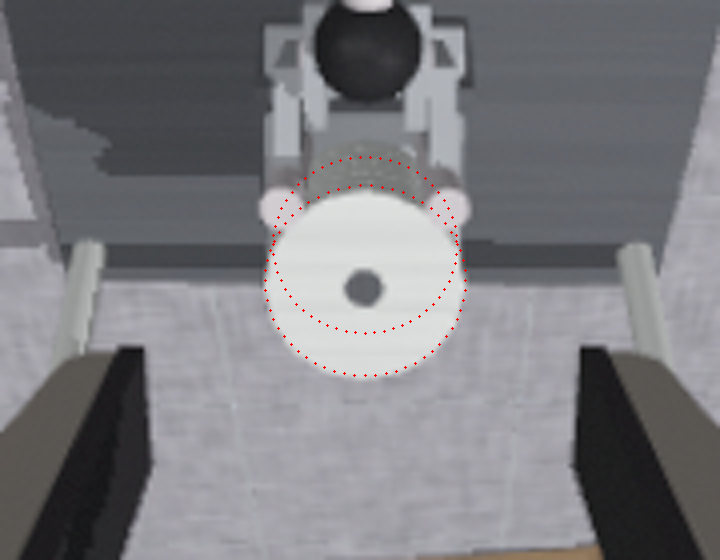

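The prediction matches the top disc to about 1 mm (seen centre at crop (364,287)), and the lever is clear. I'll grip the top three together.

```bash
sed -i 's/^Q=.*/Q=[0.5380,0.1497,-0.030]/' geo.py; python3 - <<'E'
from rig import *; from geo import *; import json
F=-1; V0=46.5
line_to(*tool(Q,0,V0,flip=F),speed=.1); print(get_t(),get_ft_force())
gripper_to(.034,35); print(get_finger_gap(),get_gripper_force(),get_ft_force())
line_to(*tool(Q,0,V0+4,flip=F),speed=.04); print(get_ft_force(),get_finger_gap())
line_to(*tool(Q,0,V0+80,flip=F),speed=.12); print(get_ft_force(),get_finger_gap(),get_gripper_force())
p=read_camera("wrist"); p["fish"]=1; print(get_t())
im=p["pixels"]; cv2.imwrite("pics/w4raw.png",im)
b=proj(p,place(Q,uv(0,48)))[0]; x0,y0=int(b[0]-90),int(b[1]-70)
k=4; im=cv2.resize(im[y0:y0+140,x0:x0+180],None,fx=k,fy=k,interpolation=cv2.INTER_CUBIC)
th=np.linspace(0,2*np.pi,60)
P=proj(p,place(Q,[uv(20*np.cos(t),24,20*np.sin(t)) for t in th]))
for x in P: cv2.circle(im,(int((x[0]-x0+.5)*k),int((x[1]-y0+.5)*k)),1,(0,0,255),-1)
cv2.imwrite("pics/w4.png",im)
s=read_camera("scene")["pixels"]; cv2.imwrite("pics/s4.png",s)
E
```

```text
11.6833 [-0.73605086 -0.27677221  0.92767997]
0.03859773988533841 35.00181779265404 [-2.83453272 -0.01192033  2.96651059]
[0.84403311 0.2670634  0.21877133] 0.03933375596736366
[-0.94734059 -0.41327066 -1.16991453] 0.03893814044877293 34.999481588602066
13.275
```

View pics/w4.png

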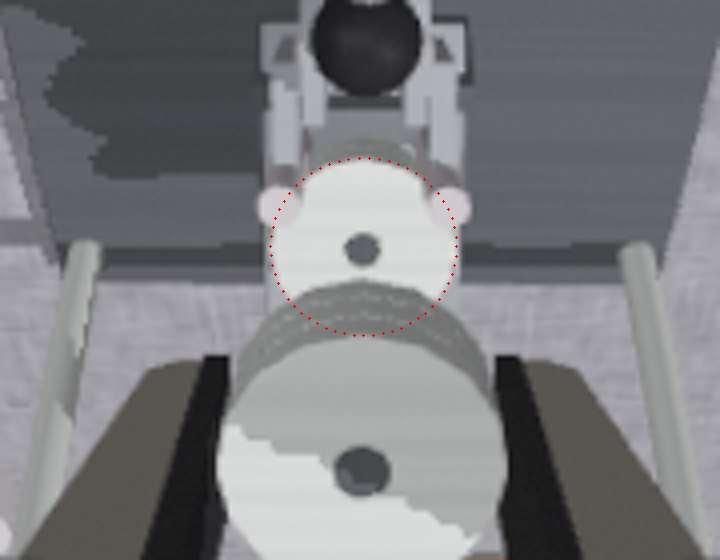

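The three discs are held (two seams show on the side), and the remaining top disc lies exactly on the v=24 mm ring. On to the tray.

```bash
cat >> geo.py <<'E'
TR=[.5637,-.1963,.105]
def down(yaw,flip=-1):
    z=np.array([0,0,-1.]); yy=np.array([0,-flip,0.]); M=np.c_[np.cross(yy,z),yy,z]
    return Ro.from_matrix(Ro.from_euler("z",yaw).as_matrix()@M).as_rotvec()
E
python3 - <<'E'
from rig import *; from geo import *
line_to(*tool(Q,-10,190,flip=-1),speed=.25)
o=down(TR[2])
movep([.42,-.05,.45],o); print(get_t())
movep([TR[0],TR[1],.171+.12],o); pause(.2); f0=np.array(get_ft_force())
p=read_camera("top"); cv2.imwrite("pics/t5.png",cv2.resize(p["pixels"][150:260,320:460],None,fx=4,fy=4))
line_to([TR[0],TR[1],.171+.0345],speed=.12)
for k in range(14):
    z=.171+.0335-.001*k
    line_to([TR[0],TR[1],z],speed=.03); f=np.array(get_ft_force())-f0
    if f[2]>3: break
print(k,z-.171,f,get_t(),get_finger_gap())
p=read_camera("wrist"); cv2.imwrite("pics/w5.png",p["pixels"])
E
```

```text
14.6
8 0.025499999999999995 [-1.97062126  0.64384716  5.38696348] 18.9833 0.0389691577760649
```

View pics/w5.png

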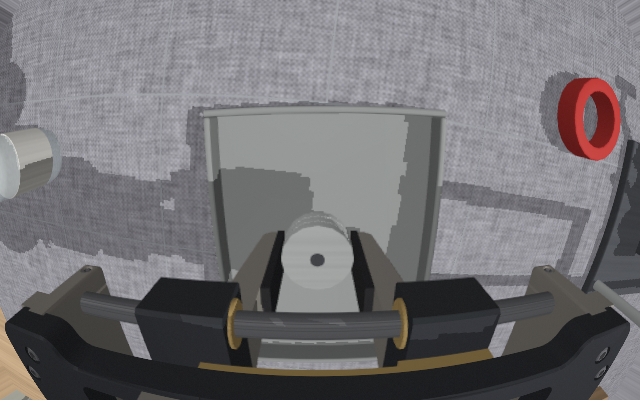

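The discs touched the tray floor at the expected height, centred in the tray. Next I release, back off, check, and return to the lever handle.

```bash
python3 - <<'E'
from rig import *; from geo import *
gripper_to(.06); pause(.1); o=down(TR[2])
line_to([TR[0],TR[1],.171+.13],speed=.2)
p=read_camera("wrist"); a=p["pixels"]
movep([.42,-.05,.45],o)
h=handle(1.75)
movep(*tool(Q,h[0],200,flip=-1)); b=read_camera("wrist")["pixels"]
cv2.imwrite("pics/w6.png",np.vstack([a[100:400],b[50:350]])); print(get_t(),get_ft_force())
E
```

```text
22.3167 [ 0.16612355 -0.85617871 -0.18334456]
```

View pics/w6.png

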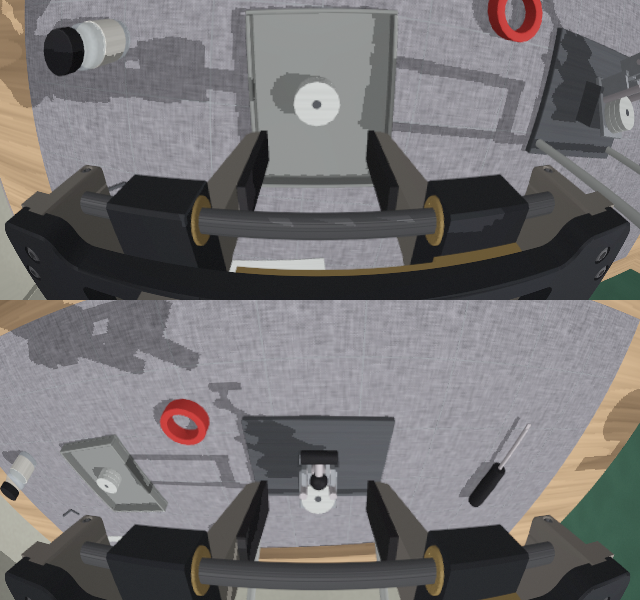

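The discs lie stacked and flat in the tray at (317,104). The handle is at (319,457) in the lower half, ahead of the fingers. Now the lever goes down.

```bash
python3 - <<'E'
from rig import *; from geo import *
h=handle(1.75); line_to(*tool(Q,h[0],h[1]+8,flip=-1),speed=.12); f0=np.array(get_ft_force())
gripper_to(.02,20); print(get_finger_gap(),f0)
Vw=Ro.from_euler("z",Q[2]).as_matrix()@V
def go(a,s):
    h=handle(a); line_to(*tool(Q,h[0],h[1]+8,flip=-1),speed=s); f=np.array(get_ft_force())-f0; print(round(a,3),np.round(f,1),"V",round(f@Vw,1)); return f@Vw
for a in np.linspace(1.75,-.42,11)[1:]: last=go(a,.1)
pause(.2); base=None
for a in np.arange(-.44,-.68,-.02):
    pause(.05); f=go(a,.03)
    if base is not None and f-base>5: break
    base=f if base is None else min(base,f)
print(get_t(),get_finger_gap()); p=read_camera("wrist")["pixels"]
cv2.imwrite("pics/w7.png",cv2.resize(p[150:330,210:430],None,fx=3.3,fy=3.3,interpolation=cv2.INTER_CUBIC))
E
```

```text
0.029734613462406453 [0.80008068 0.11836688 0.3038956 ]
1.533 [-5.1  5.5  2.4] V 4.7
1.316 [-2.7  5.6  1.2] V 2.5
1.099 [-0.9  4.5 -0.9] V -0.3
0.882 [ 0.1  5.1 -1.9] V -1.6
0.665 [-2.1  4.3  0.7] V 1.8
0.448 [-1.2  3.8  1.8] V 2.2
0.231 [0.8 3.3 2.8] V 2.1
0.014 [2.7 1.2 2.9] V 1.2
-0.203 [3.2 1.5 4.2] V 2.0
-0.42 [6.  1.3 3.2] V -0.2
-0.44 [5.8 1.4 3.1] V -0.1
-0.46 [3.7 0.6 3.8] V 1.5
-0.48 [4.6 0.9 3.9] V 1.1
-0.5 [4.5 0.8 3.7] V 0.9
-0.52 [4.9 0.7 4.8] V 1.7
-0.54 [5.8 1.1 3.7] V 0.4
-0.56 [5.9 0.5 3.2] V -0.2
-0.58 [6.2 0.7 5.2] V 1.4
-0.6 [5.3 0.8 3. ] V -0.0
-0.62 [5.8 0.6 2.9] V -0.4
-0.64 [0.9 0.  9.6] V 7.9
30.0417 0.0292115050295611
```

View pics/w7.png

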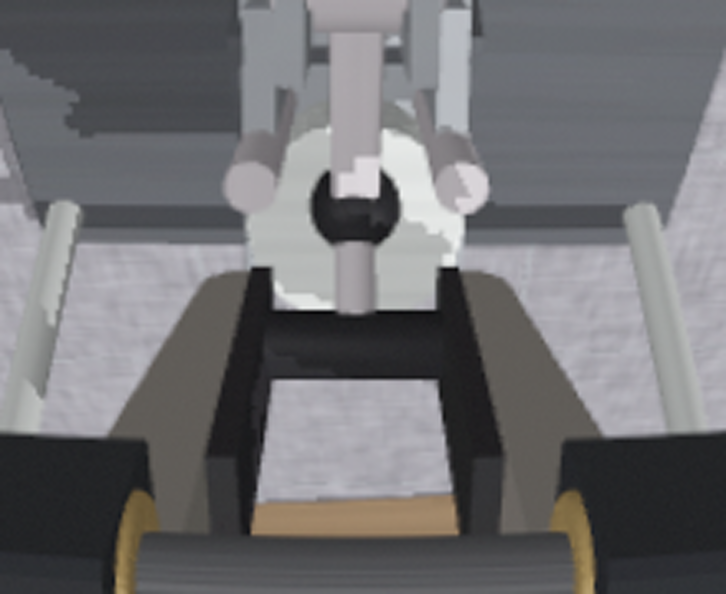

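```bash
python3 - <<'E'
from rig import *; from geo import *
Vw=Ro.from_euler("z",Q[2]).as_matrix()@V
for a in (-.655,-.67):
    h=handle(a); line_to(*tool(Q,h[0],h[1]+8,flip=-1),speed=.03); pause(.1); f=np.array(get_ft_force()); print(a,np.round(f,1),round(f@Vw,1))
    if f@Vw>18: break
gripper_to(.06); pause(.2); print(get_ft_force())
line_to(*tool(Q,h[0],200,flip=-1),speed=.2); print(get_t())
p=read_camera("wrist"); p["fish"]=1; im=p["pixels"]
# lever angle from ball/handle: predictions on the picture
x0,y0,k=240,110,4; im=cv2.resize(im[y0:y0+140,x0:x0+160],None,fx=k,fy=k,interpolation=cv2.INTER_CUBIC)
for a,c in ((-.55,(0,0,255)),(-.62,(0,255,0))):
    hh=uv(*handle(a)); bb=uv(-48+48*np.cos(a),57+48*np.sin(a))
    for x in proj(p,place(Q,[hh+[0,15,0],hh-[0,15,0],bb])): cv2.circle(im,(int((x[0]-x0+.5)*k),int((x[1]-y0+.5)*k)),3,c,-1)
cv2.imwrite("pics/w8.png",im)
E
```

```text
-0.655 [-2.8 -0.5 14.4] 13.9
-0.67 [-6.6 -1.3 18.3] 19.2
[-0.31041384  0.24991138  0.31581186]
32.5167
```

View pics/w8.png

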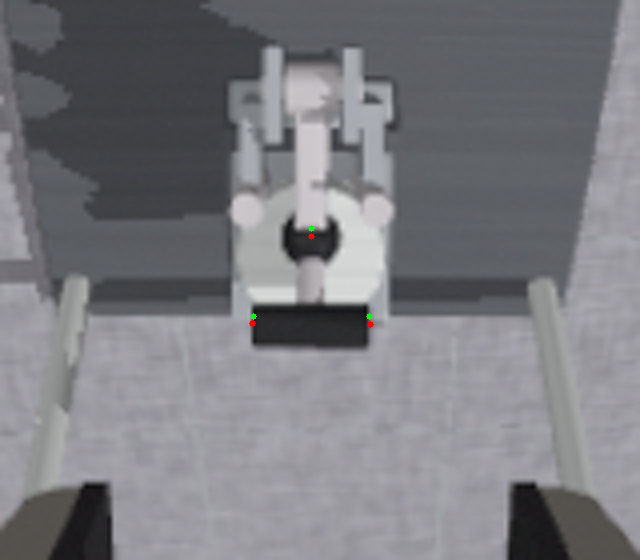

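The ball matches the −0.55 prediction and the force rose steeply on contact, so it's resting on the remaining three discs. I'm handing in.

```bash
python3 -c "
from rig import *
print(sign_off(),get_t())"
```

```text
the job is handed in; nothing more can be done
the job is handed in; nothing more can be done
```

I swung the lever up and right back, laid the top three discs flat in the tray as one stack, and brought the lever's ball down onto the three discs left in the feeder. The job is handed in at about 32.5 s, and I haven't seen the verdict.

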